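# Press the re-bedded fossil teeth home

### The job

Three domed teeth stand proud of the fossil jaw on fresh putty. With a fingertip, gently press each straight down until it is fully home, with its crown resting on its putty collar: the large tooth first, then the medium, then the small. Only touch the teeth, do not grip or pull them, and leave the loose things on and around the board where they are.

Things in the scene. Friction and masses are not known exactly. Their poses are not given: they have to be found in the camera images.
- jaw: fossil jawbone (330 x 56 mm) bedded in plaster on a fixed plywood board 230 x 440 x 12 mm. Origin on the table under the board's centre; x across the row of teeth, y along it, z up. The jaw's flat upper edge is 66 mm above the table; five teeth, 62 mm apart, stand in a row along y at x = +35 mm. A knob of bone at the row's -y end (178 mm from the middle) reaches 88 mm above the table.
- set_a: one of two worn, flat-topped teeth already set in the row, 34 mm across, top 11 mm above the jaw's upper edge; origin on that edge. Nothing to do here. Which of the five places each tooth has varies.
- set_b: one of two worn, flat-topped teeth already set in the row, 34 mm across, top 11 mm above the jaw's upper edge; origin on that edge. Nothing to do here. Which of the five places each tooth has varies.
- tooth_large (a joint): how far the large tooth has been pushed down into its socket, m: 0 to 0.005 at the start, 0.014 when its crown rests on its putty collar (fully home, end stop); negative would mean pulled up out of the socket. Sliding it down takes about 3 N and it stays where it is left.
- large_top (a point): middle of the top of the large tooth's crown: a dark brown dome 42 mm across and 30 mm high, its top flattened over the middle third, on a paler 18 mm root. The top is 48 mm above the jaw's flat upper edge when the joint reads 0 and 34 mm above it when home. This point moves with the tooth.
- socket_large: socket of the large tooth; origin on the jaw's flat upper edge, on the tooth's vertical axis, z up. A pale putty collar 36 mm across and 4 mm high surrounds the root; the bedding under it is springy: collar and tooth together sink 0.4 mm for each newton pushed (10 mm at most) and come back up when let go.
- tooth_medium (a joint): how far the medium tooth has been pushed down into its socket, m: 0 to 0.005 at the start, 0.014 when its crown rests on its putty collar (fully home, end stop); negative would mean pulled up out of the socket. Sliding it down takes about 3 N and it stays where it is left.
- medium_top (a point): middle of the top of the medium tooth's crown: a dark brown dome 33 mm across and 23 mm high, its top flattened over the middle third, on a paler 18 mm root. The top is 41 mm above the jaw's flat upper edge when the joint reads 0 and 27 mm above it when home. This point moves with the tooth.
- socket_medium: socket of the medium tooth; origin on the jaw's flat upper edge, on the tooth's vertical axis, z up. A pale putty collar 36 mm across and 4 mm high surrounds the root; the bedding under it is springy: collar and tooth together sink 0.4 mm for each newton pushed (10 mm at most) and come back up when let go.
- tooth_small (a joint): how far the small tooth has been pushed down into its socket, m: 0 to 0.005 at the start, 0.014 when its crown rests on its putty collar (fully home, end stop); negative would mean pulled up out of the socket. Sliding it down takes about 3 N and it stays where it is left.
- small_top (a point): middle of the top of the small tooth's crown: a dark brown dome 24 mm across and 16 mm high, its top flattened over the middle third, on a paler 18 mm root. The top is 34 mm above the jaw's flat upper edge when the joint reads 0 and 20 mm above it when home. This point moves with the tooth.
- socket_small: socket of the small tooth; origin on the jaw's flat upper edge, on the tooth's vertical axis, z up. A pale putty collar 36 mm across and 4 mm high surrounds the root; the bedding under it is springy: collar and tooth together sink 0.4 mm for each newton pushed (10 mm at most) and come back up when let go.
- ammonite: a round ribbed stone fossil, 56 mm across, 20 mm high, lying loose on the near side of the board; origin under its centre
- brush: a small brush about 150 mm long lying loose on the near side of the board; origin under its middle
- bone_piece: a loose piece of bone about 28 x 62 x 16 mm on the near side of the board; origin on its underside
- glue_bottle: amber bottle, 52 mm across, 115 mm high, standing left of the board; origin under its centre
- brush_mug: white empty cup, 76 mm across, 90 mm high, standing right of the board; origin under its centre
- jar: glass jar with a steel cap, 64 mm across, 70 mm high, standing left of the board; origin under its centre

How it is judged:
By the outcome, as a careful person would: the job done as asked, in the order asked, and still so for the second after the job is handed in, with the robot touching nothing.
It also fails if it takes over 45 s, if anything falls off the work surface, if the arm or the gripper's body presses on something with over 40 N, if the wrist force passes 120 N, or if a joint passes its speed limit or range.

### The arm

A 7-joint arm with a two-finger parallel gripper is mounted at the origin on the work surface. World frame = base frame: x ahead of the robot, y to its left, z up, the work surface at z = 0. Lengths are in m, angles in degrees, forces in N, time in s.
With the tool pointing down it reaches from about 0.425 to 0.8 m from the base axis. Payload 8.3 kg.
Tool frame: the origin (TCP) lies on the mounting face of the last link; the fingertips stand 173 mm ahead of it and the grasp point (between the pads) lies 155 mm ahead of it; x points along the fingers, y is the direction in which the jaws open and shut, and the axes are right-handed (so a half turn about x gives the same grasp; the last joint's range is limited). The gripper opens to 85 mm and grips with 20 to 120 N. Pads are 22 mm wide; open, the fingers measure 114 mm over their backs; the gripper's body (76 mm by 85 mm) begins 54 mm behind the grasp point. The pads swing forward as they close: fully open they stand 13 mm farther back than shut.
Start: joints at [61.942, 21.967, 0.94, 78.501, -0.361, 79.538, -2.664], TCP at [0.259, -0.569, 0.405] pointing down, gripper open.
Joint ranges: [-169.22, 169.22], [-14.56, 117.87], [-87.37, 89.26], [10.42, 133.3], [-82.24, 262.24], [0.94, 117.77], [-172.7, 172.7]. Speed limits (degrees/s): [136.94, 136.94, 172.46, 172.46, 180, 180, 180].

### API

Orientations are given as a 3x3 rotation matrix whose columns are the frame's x, y, z axes.
In Python, from workcell import ctrl, vision gives the robot as it stands. The module is installed in compiled form; this text tells all that it offers.
- The arm moves only by the tool apply_moves, never from a script. Its argument "rows" is a list of rows, each a list of 2 entries, a list of its own where there are three numbers: the shift along the tool's x, y, z in cm, then the turn, a rotation vector about the tool's x, y, z in rad. In form: [[[tx, ty, tz], [rx, ry, rz]], ...]. A call has 1 to 5 rows; each row is the pose to reach, as a shift and turn from the pose measured when the call began, along the tool's axes at that moment; what a row does not reach only later rows make up. A row lasts 1/10 s, in which the tool goes at most 50 mm and 8.59 degrees, less where a joint would pass 70% of its speed; a pose out of reach is approached as far as the arm can. A call with a gripper value outside its range is refused whole. "fingers" is the opening, from 0 (shut) to 1 (fully open), set as the call begins (left out, the last holds). The fingers move at their own pace and stop on an object; the grip force is fixed at half the most. Time passes only in rows, so rows that repeat a pose let the fingers close. It gives the time, the measured TCP pose, the force and the opening at its end, in the units of the state.
- ctrl.get_obs(): the state, without advancing time (a new reading comes with each control period).
- vision.grab_frame(name): name is "side" or "top"; returns a dict with "img" (384x512x3 uint8, red, green, blue), "K" (3x3 intrinsics, pixels), "k1" (the pictures are not rectified: a ray, as slopes to the right and down, at radius r is drawn at 1 + k1 r^2 times it, then the intrinsics apply), "world_from_camera" (4x4, takes a point from camera to world coordinates). Camera axes: x right, y down, z forward; pixel columns grow to the right and rows downward; lengths in m; the calibration is good to about 2 mm. A picture is of the moment at which its call begins. There is no depth.
- ctrl.finish_job(): hands the job in, once; it reports no verdict.
The state is a dict: "t": time; "qpos": joint angles; "qvel": joint speeds; "joint_torque": joint torques, N m; "tcp_pos": TCP position; "orientation": TCP orientation; "force": force on the tool from outside, world axes, zero at the start; "moment": the same for the moment, N m; "width": opening from 0.0 (shut) to 1.0 (fully open).
Only numpy, scipy, OpenCV 4.12 (cv2) and the standard library are available. Lean on these libraries where they do the work, as an engineer would, in place of code of your own. Each camera call takes 0.05 s, during which the arm holds its last target.

## Working session

There is one attempt and no reset: what is moved stays moved. The work goes in short steps, Python scripts to look and compute and a tool call to move; the robot and the scene stay as the last step left them, time stands still between calls to the robot, and variables do not carry over. Pictures are saved under pics/ and viewed, and the job is handed in when it is done.

Besides the shell and the picture viewer there is one more tool, called after ">>>" as name(argument=value, ...), one argument or row to a line, values as JSON. apply_moves: Moves the arm, as the interface text tells. Its arguments: {"type":"object","properties":{"rows":{"type":"array","items":{"type":"array"}},"fingers":{"type":"number"}},"required":["rows"]}

```bash
mkdir -p pics
cat > h.py <<'E'
import numpy as np, cv2
from workcell import ctrl, vision
def snap(n):
    f=vision.grab_frame(n); return f
E
python3 - <<'E'
from h import *
np.set_printoptions(precision=4,suppress=True)
o=ctrl.get_obs(); print(o)
import pickle
for n in("side","top"):
    f=snap(n); pickle.dump(f,open(f'{n}0.pkl','wb'))
    print(n,f['K'],f['k1'],f['world_from_camera'])
    cv2.imwrite(f'pics/{n}0.png',cv2.resize(f['img'][:,:,::-1],(800,600),interpolation=cv2.INTER_CUBIC))
E
```

```text
{'t': 0.0, 'qpos': array([61.9428, 22.0164,  0.94  , 78.562 , -0.3626, 79.5389, -2.6621]), 'qvel': array([-0.0706, -0.0033, -0.0214,  0.025 , -0.082 ,  0.0112, -0.0127]), 'joint_torque': array([  0.0001, -62.7593,   0.8441, -37.1818,   0.0164,   0.0143,
         0.    ]), 'tcp_pos': array([ 0.2587, -0.5688,  0.4037]), 'orientation': array([[-0.0008,  0.414 , -0.9103],
       [ 0.0018, -0.9103, -0.414 ],
       [-1.    , -0.002 ,  0.    ]]), 'force': array([-0.027 ,  0.3458,  0.1375]), 'moment': array([-0.0554, -0.0099,  0.0017]), 'width': 0.9978464248150706}
side [[436.7586   0.     259.7373]
 [  0.     436.7586 185.3143]
 [  0.       0.       1.    ]] -0.0024781378030011253 [[ 0.9748 -0.1614  0.1537  0.273 ]
 [-0.2225 -0.6639  0.7139 -0.9323]
 [-0.0132 -0.7302 -0.6831  0.9565]
 [ 0.      0.      0.      1.    ]]
top [[370.8546   0.     258.8033]
 [  0.     370.8546 194.3876]
 [  0.       0.       1.    ]] 0.02074688054728869 [[-0.0115 -0.9911  0.1325  0.3574]
 [-0.9999  0.0123  0.005  -0.0405]
 [-0.0066 -0.1324 -0.9912  1.2152]
 [ 0.      0.      0.      1.    ]]
```

View pics/side0.png

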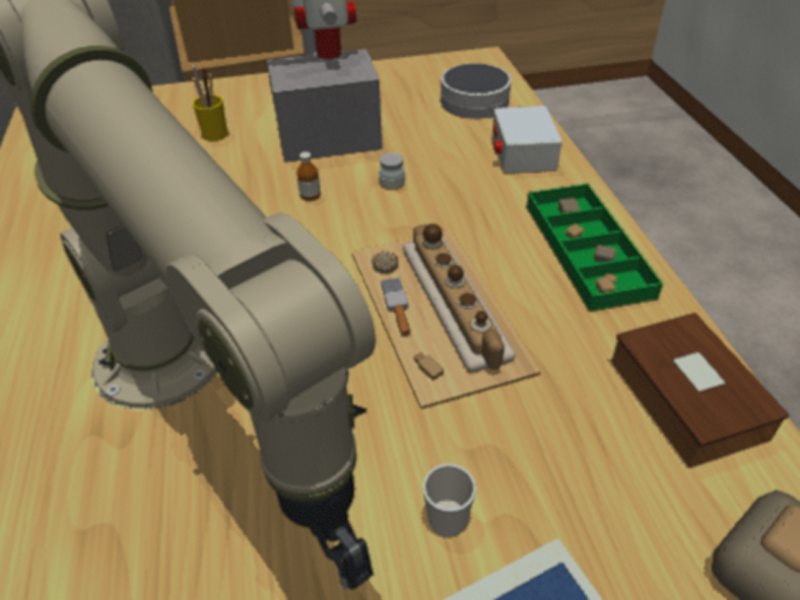

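View pics/top0.png

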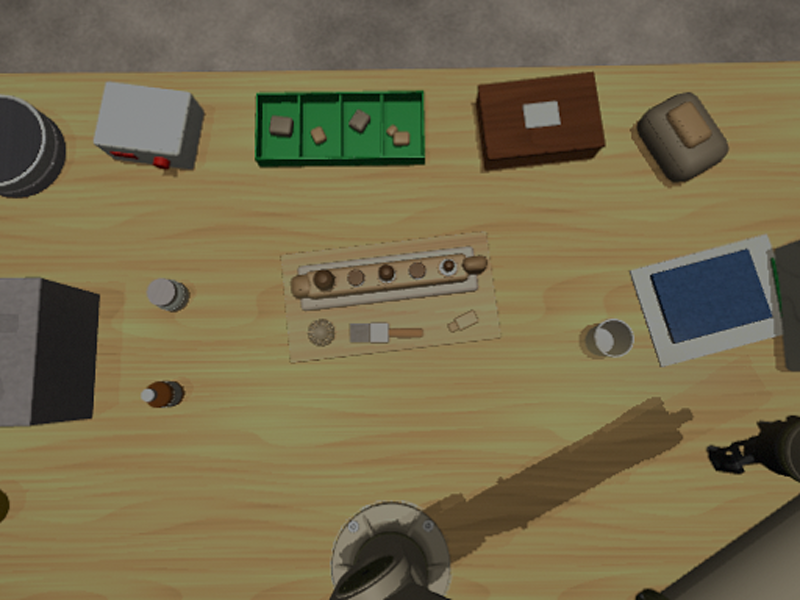

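The side view shows the row along the board: large tooth at (432,233), medium at (455,272), small at (481,320), knob at (492,348). The top view puts them at about (324,280), (386,272) and (449,267), with the knob at (474,264). I'll enlarge both.

Run:
```python
from h import *
import pickle
def crop(n,u0,v0,w,h,s):
    f=pickle.load(open(n+'0.pkl','rb'));i=f['img'][v0:v0+h,u0:u0+w,::-1]
    i=cv2.resize(i,None,fx=s,fy=s,interpolation=cv2.INTER_CUBIC)
    i=cv2.convertScaleAbs(i,alpha=1.4)
    for k in range(0,w,10): cv2.putText(i,str(u0+k),(int(k*s),8),0,.3,(0,255,255));cv2.line(i,(int(k*s),10),(int(k*s),14),(0,255,255))
    for k in range(0,h,10): cv2.putText(i,str(v0+k),(0,int(k*s)+4),0,.3,(0,255,255))
    cv2.imwrite(f'pics/{n}_crop.png',i)
crop('side',220,135,130,130,4.6)
crop('top',170,140,160,100,5)
```

```text
(no output)
```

View pics/side_crop.png

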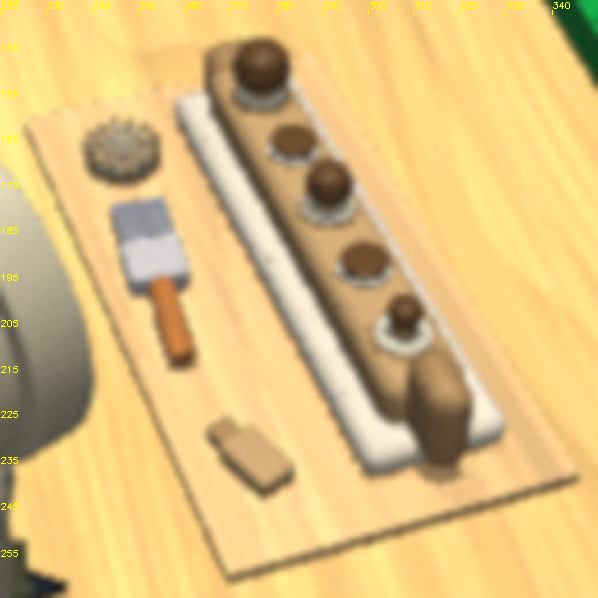

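View pics/top_crop.png

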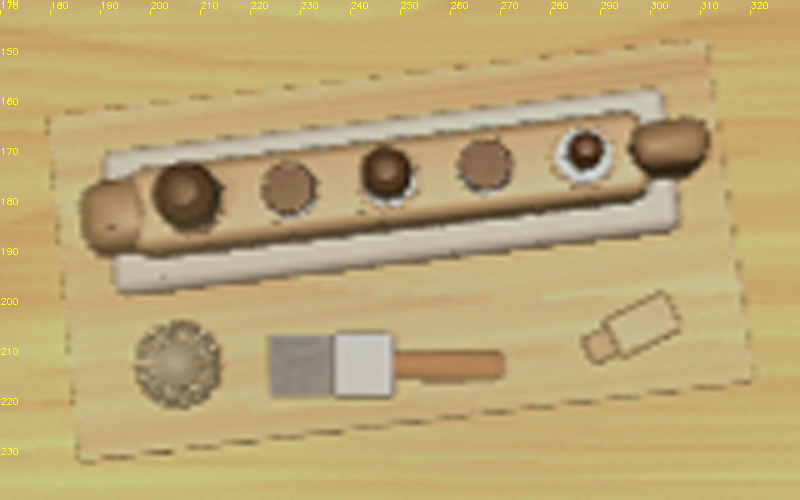

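```bash
cat >> h.py <<'E'
import pickle
def proj(f,P):
    P=np.atleast_2d(P); T=np.linalg.inv(f['world_from_camera']); c=P@T[:3,:3].T+T[:3,3]
    s=c[:,:2]/c[:,2:]; s=s*(1+f['k1']*(s**2).sum(1,keepdims=True)); return s@f['K'][:2,:2].T+f['K'][:2,2]
def backproj(f,uv,z):
    K=f['K']; s=cv2.undistortPoints(np.array([[uv]],float),K,np.array([f['k1'],0,0,0,0]))[0,0]
    R=f['world_from_camera']; d=R[:3,:3]@np.array([s[0],s[1],1]); return R[:3,3]+d*(z-R[2,3])/d[2]
E
python3 - <<'E'
from h import *
from scipy.optimize import least_squares
np.set_printoptions(precision=4,suppress=True)
S=pickle.load(open('side0.pkl','rb'));T=pickle.load(open('top0.pkl','rb'))
tp=lambda U,V:np.array([(U+.5)/5-.5+170,(V+.5)/5-.5+140])
sp=lambda U,V:np.array([(U+.5)/4.6-.5+220,(V+.5)/4.6-.5+135])
# local x away from robot(+x) , y along
obs=[('T',tp(289,188),(35,62,77)),('T',tp(485.5,165),(35,-62,77)),('T',tp(585,155),(35,-124,70)),
('T',tp(49,117),(115,220,12)),('T',tp(707,42),(115,-220,12)),('T',tp(750,380),(-115,-220,12)),('T',tp(80,462),(-115,220,12)),
('S',sp(294,141),(35,62,77)),('S',sp(364,259),(35,-62,77)),('S',sp(404,331),(35,-124,69)),
('S',sp(25,125),(-115,220,12)),('S',sp(228,578),(-115,-220,12)),('S',sp(578,478),(115,-220,12))]
def W(p,l):
    c,s=np.cos(p[2]),np.sin(p[2]);return np.array([p[0]+c*l[0]-s*l[1],p[1]+s*l[0]+c*l[1],l[2]])/1.
def res(p):
    return np.concatenate([proj(S if k=='S' else T,W(np.r_[p[:2]*1000,p[2]],l)/1000)[0]-uv for k,uv,l in obs])
for sel in('T','S','TS'):
    def r2(p): return np.concatenate([proj(S if k=='S' else T,W(np.r_[p[:2]*1000,p[2]],l)/1000)[0]-uv for k,uv,l in obs if k in sel])
    r=least_squares(r2,[.55,0,0]); print(sel,r.x,np.degrees(r.x[2])); 
print(res(r.x).reshape(-1,2))
p=np.r_[r.x[:2]*1000,r.x[2]]
for n,y in(('L',124),('M',0),('S',-124),('knob',-178)): print(n,W(p,(35,y,66)))
for n,tpx,spx,y,h,H in(('L',tp(188,196),sp(262,67),124,48,30),('M',tp(387,174),sp(330,184),0,41,23),('S',tp(586,150),sp(404,313),-124,34,16)):
    for d in(0,5): 
        q=W(p,(35,y,66+h-d-H*.55))/1000
        print(n,d,proj(T,q)[0]-tpx,proj(S,q)[0]-spx)
E
```

```text
T [ 0.5363 -0.0026  0.1052] 6.025741641573127
S [ 0.5345 -0.0061  0.1059] 6.065032566933012
TS [ 0.5356 -0.0038  0.105 ] 6.018490058726613
[[ 0.3045  0.3023]
 [ 0.5117  0.3051]
 [ 0.1856  0.443 ]
 [ 0.0789 -0.1396]
 [ 0.2382 -0.4   ]
 [ 1.2085  0.6538]
 [ 0.1517  0.1505]
 [ 0.0985 -0.7818]
 [ 0.3058 -0.3914]
 [-0.0411  0.3328]
 [-0.2698 -1.4317]
 [-0.3776 -0.7307]
 [ 0.9139 -1.0945]]
L [557.3966 123.1961  66.    ]
M [570.3979  -0.1204  66.    ]
S [ 583.3992 -123.4369   66.    ]
knob [ 589.0611 -177.1393   66.    ]
L 0 [-0.2458 -0.1468] [ 0.1397 -1.5676]
L 5 [-0.0095  0.1372] [ 0.1187 -0.3256]
M 0 [ 0.2611 -0.234 ] [-0.0594 -1.866 ]
M 5 [0.3218 0.0682] [-0.1199 -0.6099]
S 0 [0.455  0.1031] [ 0.4479 -1.3055]
S 5 [0.3428 0.4235] [ 0.3367 -0.0432]
```

Both cameras agree on the board pose to within about 2–3 mm, and the tooth positions fit. Next I write a helper that gives the shift to a target in tool axes.

```bash
cat >> h.py <<'E'
from scipy.spatial.transform import Rotation as Ro
P={'L':(.5574,.1232),'M':(.5704,-.0001),'S':(.5834,-.1234)}
def to(n,tipz,xy=None):
    o=ctrl.get_obs(); a=np.radians(-84); y=np.array([np.cos(a),np.sin(a),0]); x=np.array([0,0,-1.])
    Rt=np.c_[x,y,np.cross(x,y)]; R=o['orientation']
    xy=xy or P[n]
    d=R.T@(np.array([*xy,tipz+.173])-o['tcp_pos'])
    print('t',o['t'],'tcp',o['tcp_pos'].round(4),'F',o['force'].round(2),'w',round(o['width'],3),'q',o['qpos'].round(0))
    print('shift cm',(d*100).round(2),'rot',Ro.from_matrix(R.T@Rt).as_rotvec().round(4))
E
python3 -c "
from h import *
to('L',.16)"
```

```text
t 0.1 tcp [ 0.2587 -0.5688  0.4038] F [ 0.08 -0.91 -0.17] w 1.001 q [62. 22.  1. 79. -0. 80. -3.]
shift cm [  7.17 -50.61 -55.84] rot [3.222e-01 3.000e-04 1.800e-03]
```

>>> apply_moves(
  rows=[
    [[0, -50.6, -55.8], [0.322, 0, 0.002]],
    [[0, -50.6, -55.8], [0.322, 0, 0.002]],
    [[0, -50.6, -55.8], [0.322, 0, 0.002]],
    [[0, -50.6, -55.8], [0.322, 0, 0.002]],
    [[0, -50.6, -55.8], [0.322, 0, 0.002]],
  ],
  fingers=0,
)

```text
t: 0.6
tcp_pos: [0.3578, -0.3381, 0.4044]
orientation: [[-0.001, 0.105, -0.995], [-0.0, -0.995, -0.105], [-1.0, 0.0, 0.001]]
force: [0.8, 0.5, 0.1]
width: 0.148
```

```bash
python3 -c "
from h import *
to('L',.16)"
```

```text
t 0.6 tcp [ 0.3578 -0.3381  0.4044] F [0.85 0.51 0.05] w 0.148 q [ 44.   6.  -5.  99.   1.  76. -45.]
shift cm [  7.12 -43.79 -24.68] rot [ 0.0001  0.0007 -0.0001]
```

>>> apply_moves(
  rows=[
    [[0, -43.8, -24.7], [0, 0, 0]],
    [[0, -43.8, -24.7], [0, 0, 0]],
    [[0, -43.8, -24.7], [0, 0, 0]],
    [[0, -43.8, -24.7], [0, 0, 0]],
    [[0, -43.8, -24.7], [0, 0, 0]],
  ],
)

```text
t: 1.1
tcp_pos: [0.4567, -0.1087, 0.4043]
orientation: [[-0.001, 0.104, -0.995], [-0.0, -0.995, -0.104], [-1.0, 0.0, 0.001]]
force: [0.9, -0.6, -0.1]
width: 0.001
```

```bash
python3 -c "
from h import *
to('L',.16)"
```

```text
t 1.1 tcp [ 0.4567 -0.1087  0.4043] F [ 0.94 -0.64 -0.14] w 0.001 q [ 28.   4. -19. 101.   1.  75. -76.]
shift cm [  7.12 -22.01 -12.44] rot [-0.0001  0.0008 -0.0003]
```

>>> apply_moves(
  rows=[
    [[0, -22.0, -12.4], [0, 0, 0]],
    [[0, -22.0, -12.4], [0, 0, 0]],
    [[0, -22.0, -12.4], [0, 0, 0]],
    [[0, -22.0, -12.4], [0, 0, 0]],
    [[0, -22.0, -12.4], [0, 0, 0]],
  ],
)

```text
t: 1.6
tcp_pos: [0.5557, 0.1207, 0.4039]
orientation: [[-0.001, 0.104, -0.995], [-0.001, -0.995, -0.104], [-1.0, 0.0, 0.001]]
force: [0.4, 0.2, 0.2]
width: -0.003
```

```bash
python3 -c "
from h import *
to('L',.14)"
```

```text
t 1.6 tcp [0.5557 0.1207 0.4039] F [0.42 0.21 0.23] w -0.003 q [   8.   17.  -29.   87.    9.   78. -106.]
shift cm [ 9.09 -0.24 -0.2 ] rot [-0.0007  0.0011 -0.0004]
```

>>> apply_moves(
  rows=[
    [[4, -0.24, -0.2], [0, 0, 0]],
    [[8, -0.24, -0.2], [0, 0, 0]],
    [[9, -0.24, -0.2], [0, 0.001, 0]],
    [[9, -0.24, -0.2], [0, 0.001, 0]],
    [[9, -0.24, -0.2], [0, 0.001, 0]],
  ],
)

```text
t: 2.1
tcp_pos: [0.5579, 0.1229, 0.3157]
orientation: [[0.002, 0.103, -0.995], [-0.0, -0.995, -0.103], [-1.0, 0.0, -0.002]]
force: [0.4, -0.3, 0.4]
width: 0.001
```

```bash
cat >> h.py <<'E'
def look(tag):
    for n,b in(('side',(220,125,130,130,4.4)),('top',(170,120,160,100,5))):
        f=snap(n); pickle.dump(f,open(f'{n}{tag}.pkl','wb'))
        u,v,w,h,s=b; i=cv2.convertScaleAbs(cv2.resize(f['img'][v:v+h,u:u+w,::-1],None,fx=s,fy=s,interpolation=cv2.INTER_CUBIC),alpha=1.4)
        cv2.imwrite(f'pics/{n}{tag}.png',i)
E
python3 -c "
from h import *
look('A')
to('L',.12)"
```

```text
t 2.2 tcp [0.5581 0.1231 0.3163] F [-0.23 -0.63 -0.22] w -0.002 q [   7.   21.  -29.   93.   11.   68. -108.]
shift cm [ 2.33 -0.02  0.07] rot [-0.0016 -0.0036 -0.0003]
```

View pics/sideA.png

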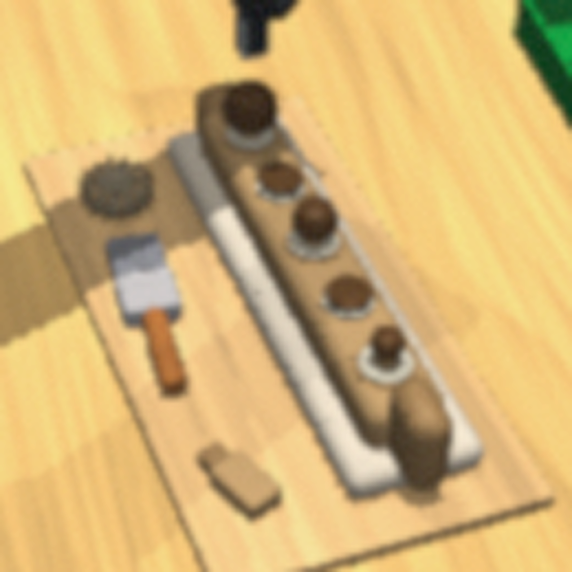

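View pics/topA.png

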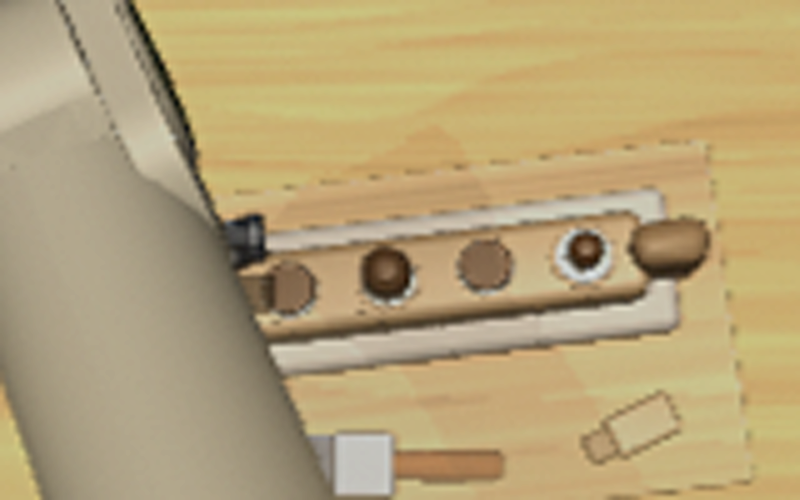

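The side view shows the closed fingertips at about (252,52) in the crop, above the large tooth's crown at (250,105). I'll compare that with the projected tip and go lower.

```bash
python3 -c "
from h import *
f=pickle.load(open('sideA.pkl','rb'))
for q in((.5581,.1231,.1433),(.5574,.1232,.112)): print((proj(f,q)[0]+.5-[220,125])*4.4-.5)
"
```

```text
[253.06936091  49.76301497]
[251.47456861  85.16236878]
```

>>> apply_moves(
  rows=[
    [[1.2, 0, 0.07], [0, -0.003, 0]],
    [[2.3, 0, 0.07], [0, -0.003, 0]],
    [[2.3, 0, 0.07], [0, -0.003, 0]],
    [[2.3, 0, 0.07], [0, -0.003, 0]],
  ],
)

```text
t: 2.6
tcp_pos: [0.5573, 0.1229, 0.2928]
orientation: [[-0.001, 0.103, -0.995], [-0.0, -0.995, -0.103], [-1.0, 0.0, 0.001]]
force: [-0.2, -0.1, 0.3]
width: -0.001
```

```bash
python3 -c "
from h import *
to('L',.10)"
```

```text
t 2.6 tcp [0.5573 0.1229 0.2928] F [-0.15 -0.09  0.3 ] w -0.001 q [   7.   23.  -29.   95.   12.   66. -109.]
shift cm [ 1.98 -0.03 -0.02] rot [-0.0016  0.0006 -0.0004]
```

>>> apply_moves(
  rows=[
    [[0.3, 0, 0], [0, 0, 0]],
    [[0.6, 0, 0], [0, 0, 0]],
    [[0.9, 0, 0], [0, 0, 0]],
    [[1.2, 0, 0], [0, 0, 0]],
    [[1.2, 0, 0], [0, 0, 0]],
  ],
)

```text
t: 3.1
tcp_pos: [0.5573, 0.1229, 0.2806]
orientation: [[-0.0, 0.103, -0.995], [-0.0, -0.995, -0.103], [-1.0, 0.0, 0.0]]
force: [0.1, 0.4, 1.6]
width: 0.001
```

>>> apply_moves(
  rows=[
    [[0.2, 0, 0], [0, 0, 0]],
    [[0.4, 0, 0], [0, 0, 0]],
    [[0.6, 0, 0], [0, 0, 0]],
    [[0.7, 0, 0], [0, 0, 0]],
    [[0.7, 0, 0], [0, 0, 0]],
  ],
)

```text
t: 3.6
tcp_pos: [0.5573, 0.1229, 0.2735]
orientation: [[-0.001, 0.103, -0.995], [-0.0, -0.995, -0.103], [-1.0, 0.0, 0.001]]
force: [-1.5, 0.0, 2.3]
width: 0.001
```

>>> apply_moves(
  rows=[
    [[0.1, 0, 0], [0, 0, 0]],
    [[0.2, 0, 0], [0, 0, 0]],
    [[0.2, 0, 0], [0, 0, 0]],
  ],
)

```text
t: 3.9
tcp_pos: [0.5574, 0.1229, 0.2716]
orientation: [[-0.0, 0.103, -0.995], [-0.0, -0.995, -0.103], [-1.0, 0.0, 0.0]]
force: [-1.2, -0.9, 4.3]
width: -0.001
```

```bash
python3 -c "
from h import *
to('L',.10)"
```

```text
t 3.9 tcp [0.5574 0.1229 0.2716] F [-1.17 -0.85  4.27] w -0.001 q [   7.   24.  -28.   96.   12.   63. -109.]
shift cm [-0.14 -0.03 -0.01] rot [-0.0017  0.0004 -0.0003]
```

>>> apply_moves(
  rows=[
    [[0.1, 0, 0], [0, 0, 0]],
    [[0.2, 0, 0], [0, 0, 0]],
    [[0.2, 0, 0], [0, 0, 0]],
  ],
)

```text
t: 4.2
tcp_pos: [0.5574, 0.123, 0.27]
orientation: [[-0.0, 0.103, -0.995], [-0.0, -0.995, -0.103], [-1.0, 0.0, 0.0]]
force: [-2.9, -2.2, 7.6]
width: -0.001
```

Force tracks the bedding spring (7.6 N at tip z 97.0 mm, expected 7.5 N). I'll press a touch more to confirm, then lift off.

>>> apply_moves(
  rows=[
    [[0.1, 0, 0], [0, 0, 0]],
    [[0.1, 0, 0], [0, 0, 0]],
  ],
)

```text
t: 4.4
tcp_pos: [0.5574, 0.123, 0.2696]
orientation: [[0.0, 0.103, -0.995], [-0.001, -0.995, -0.103], [-1.0, 0.001, -0.0]]
force: [-4.3, -1.3, 9.2]
width: -0.0
```

>>> apply_moves(
  rows=[
    [[-0.3, 0, 0], [0, 0, 0]],
    [[-0.8, 0, 0], [0, 0, 0]],
    [[-2.5, 0, 0], [0, 0, 0]],
    [[-5, 0, 0], [0, 0, 0]],
    [[-5, 0, 0], [0, 0, 0]],
  ],
)

```text
t: 4.9
tcp_pos: [0.5583, 0.1235, 0.3228]
orientation: [[0.005, 0.103, -0.995], [0.001, -0.995, -0.103], [-1.0, -0.0, -0.005]]
force: [0.3, 0.6, -0.2]
width: -0.001
```

```bash
python3 -c "
from h import *
to('M',.145)"
```

```text
t 4.9 tcp [0.5583 0.1235 0.3228] F [ 0.26  0.59 -0.17] w -0.001 q [   7.   21.  -29.   93.   11.   69. -108.]
shift cm [ 0.48 12.42  0.07] rot [-0.0016 -0.0055  0.    ]
```

>>> apply_moves(
  rows=[
    [[0, 12.4, 0.07], [0, -0.005, 0]],
    [[0, 12.4, 0.07], [0, -0.005, 0]],
    [[0, 12.4, 0.07], [0, -0.005, 0]],
    [[0, 12.4, 0.07], [0, -0.005, 0]],
    [[0, 12.4, 0.07], [0, -0.005, 0]],
  ],
)

```text
t: 5.4
tcp_pos: [0.5702, -0.0003, 0.3222]
orientation: [[-0.0, 0.102, -0.995], [0.0, -0.995, -0.102], [-1.0, -0.001, 0.0]]
force: [-0.5, 0.8, 0.8]
width: 0.002
```

```bash
python3 -c "
from h import *
look('B')
to('M',.113)"
```

```text
t 5.5 tcp [0.5701 0.0016 0.3225] F [-0.22  0.2  -0.15] w -0.001 q [ 17.  20. -26.  93.   9.  69. -95.]
shift cm [ 3.65  0.18 -0.01] rot [ 0.0005 -0.0001  0.0009]
```

View pics/sideB.png

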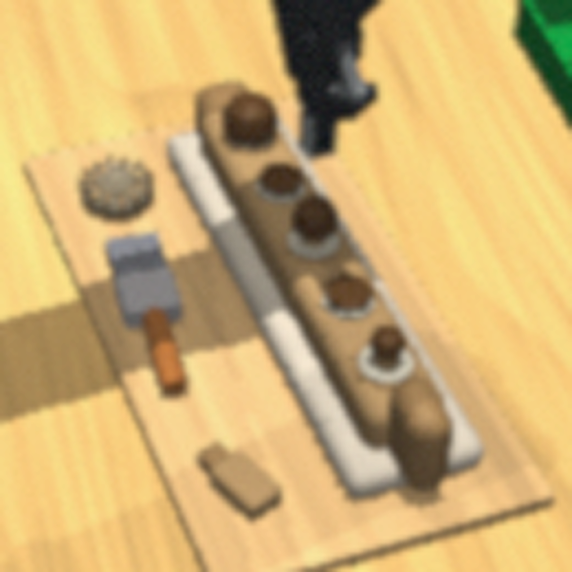

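View pics/topB.png

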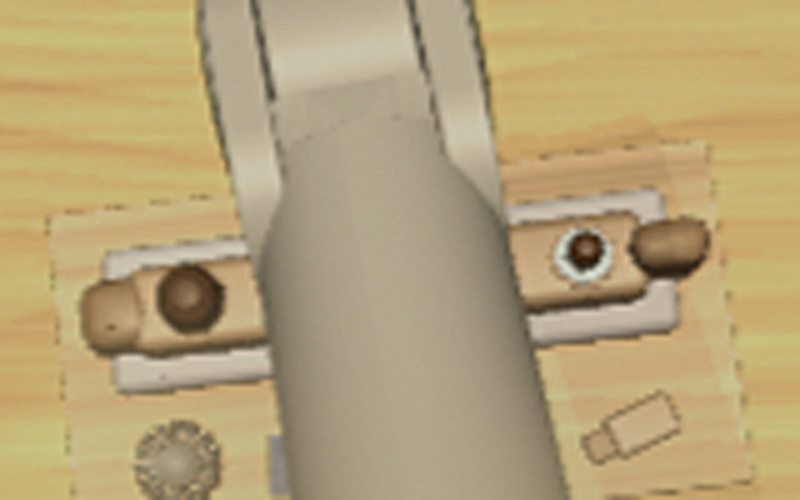

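The large crown, now at crop (250,120), hides its collar, so it's down. The fingertips at (317,150) are over the medium tooth at (315,218), so I descend.

>>> apply_moves(
  rows=[
    [[1.5, 0.18, 0], [0, 0, 0]],
    [[3, 0.18, 0], [0, 0, 0]],
    [[3.6, 0.18, 0], [0, 0, 0]],
    [[3.6, 0.18, 0], [0, 0, 0]],
    [[3.6, 0.18, 0], [0, 0, 0]],
  ],
)

```text
t: 6.0
tcp_pos: [0.5704, 0.0003, 0.2866]
orientation: [[-0.0, 0.106, -0.994], [0.001, -0.994, -0.106], [-1.0, -0.001, 0.0]]
force: [-0.4, 0.6, -0.2]
width: -0.005
```

```bash
python3 -c "
from h import *
to('M',.101)"
```

```text
t 6.0 tcp [5.704e-01 3.000e-04 2.866e-01] F [-0.36  0.61 -0.17] w -0.005 q [ 17.  22. -26.  95.  10.  65. -95.]
shift cm [1.26 0.04 0.  ] rot [0.0011 0.     0.0012]
```

>>> apply_moves(
  rows=[
    [[0.3, 0.03, 0], [0, 0, 0]],
    [[0.6, 0.03, 0], [0, 0, 0]],
    [[0.9, 0.03, 0], [0, 0, 0]],
    [[1.2, 0.03, 0], [0, 0, 0]],
    [[1.2, 0.03, 0], [0, 0, 0]],
  ],
)

```text
t: 6.5
tcp_pos: [0.5705, -0.0001, 0.2744]
orientation: [[0.0, 0.106, -0.994], [0.001, -0.994, -0.106], [-1.0, -0.001, -0.0]]
force: [-0.8, -0.8, 1.8]
width: 0.002
```

>>> apply_moves(
  rows=[
    [[0.2, 0, 0], [0, 0, 0]],
    [[0.4, 0, 0], [0, 0, 0]],
    [[0.6, 0, 0], [0, 0, 0]],
    [[0.8, 0, 0], [0, 0, 0]],
    [[0.8, 0, 0], [0, 0, 0]],
  ],
)

```text
t: 7.0
tcp_pos: [0.5705, -0.0001, 0.2662]
orientation: [[0.0, 0.106, -0.994], [0.001, -0.994, -0.106], [-1.0, -0.001, -0.0]]
force: [-0.9, -1.2, 2.4]
width: 0.0
```

>>> apply_moves(
  rows=[
    [[0.1, 0, 0], [0, 0, 0]],
    [[0.2, 0, 0], [0, 0, 0]],
    [[0.2, 0, 0], [0, 0, 0]],
  ],
)

```text
t: 7.3
tcp_pos: [0.5705, -0.0, 0.2643]
orientation: [[0.0, 0.106, -0.994], [0.001, -0.994, -0.106], [-1.0, -0.001, -0.0]]
force: [-2.5, -0.2, 5.4]
width: -0.0
```

>>> apply_moves(
  rows=[
    [[0.1, 0, 0], [0, 0, 0]],
    [[0.2, 0, 0], [0, 0, 0]],
    [[0.2, 0, 0], [0, 0, 0]],
  ],
)

```text
t: 7.6
tcp_pos: [0.5706, -0.0, 0.2628]
orientation: [[0.0, 0.106, -0.994], [0.001, -0.994, -0.106], [-1.0, -0.001, -0.001]]
force: [-3.7, -0.4, 8.2]
width: 0.001
```

Tip z is 89.8 mm at 8.2 N, where the spring line predicts 8.0 N, so the medium tooth is home. I'll lift off and go to the small one.

>>> apply_moves(
  rows=[
    [[-0.3, 0, 0], [0, 0, 0]],
    [[-0.8, 0, 0], [0, 0, 0]],
    [[-2.5, 0, 0], [0, 0, 0]],
    [[-5, 0, 0], [0, 0, 0]],
    [[-5, 0, 0], [0, 0, 0]],
  ],
)

```text
t: 8.1
tcp_pos: [0.5716, 0.0003, 0.3161]
orientation: [[0.006, 0.106, -0.994], [0.001, -0.994, -0.106], [-1.0, -0.0, -0.006]]
force: [1.2, 0.9, -0.9]
width: 0.001
```

```bash
python3 -c "
from h import *
to('S',.13)"
```

```text
t 8.1 tcp [5.716e-01 3.000e-04 3.161e-01] F [ 1.18  0.85 -0.9 ] w 0.001 q [ 17.  21. -26.  94.  10.  68. -95.]
shift cm [ 1.3  12.42  0.14] rot [ 0.0011 -0.0059  0.0005]
```

>>> apply_moves(
  rows=[
    [[0, 12.4, 0.14], [0, -0.006, 0]],
    [[0, 12.4, 0.14], [0, -0.006, 0]],
    [[0, 12.4, 0.14], [0, -0.006, 0]],
    [[0, 12.4, 0.14], [0, -0.006, 0]],
    [[0, 12.4, 0.14], [0, -0.006, 0]],
  ],
)

```text
t: 8.6
tcp_pos: [0.5831, -0.1236, 0.3153]
orientation: [[-0.001, 0.104, -0.995], [0.001, -0.995, -0.104], [-1.0, -0.001, 0.001]]
force: [0.7, 1.0, -0.9]
width: 0.005
```

```bash
python3 -c "
from h import *
to('S',.11)"
```

```text
t 8.6 tcp [ 0.5831 -0.1236  0.3153] F [ 0.71  0.99 -0.85] w 0.005 q [ 26.  23. -23.  90.   9.  69. -82.]
shift cm [ 3.23 -0.01 -0.04] rot [-0.0003  0.0011  0.0012]
```

>>> apply_moves(
  rows=[
    [[1.2, 0, -0.03], [0, 0, 0]],
    [[2.4, 0, -0.03], [0, 0, 0]],
    [[3.0, 0, -0.03], [0, 0.001, 0.001]],
    [[3.0, 0, -0.03], [0, 0.001, 0.001]],
    [[3.0, 0, -0.03], [0, 0.001, 0.001]],
  ],
)

```text
t: 9.1
tcp_pos: [0.5833, -0.1231, 0.2851]
orientation: [[-0.001, 0.105, -0.994], [0.0, -0.994, -0.105], [-1.0, -0.0, 0.0]]
force: [-0.3, 0.6, 0.2]
width: 0.001
```

```bash
python3 -c "
from h import *
look('C')
to('S',.10)"
```

```text
t 9.2 tcp [ 0.5835 -0.1234  0.2857] F [0.44 0.11 0.12] w -0.002 q [ 26.  25. -22.  92.  10.  65. -83.]
shift cm [1.27 0.   0.02] rot [-0.     -0.0007  0.    ]
```

View pics/sideC.png

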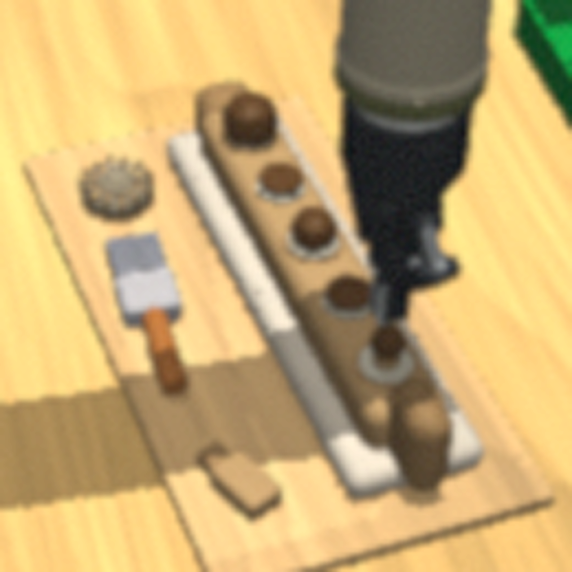

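The small tooth's crown at (386,340) sits under the fingertips at (391,315), within about 2 mm. The knuckles are well above the knob, and the medium tooth is seated. Descending.

>>> apply_moves(
  rows=[
    [[0.4, 0, 0], [0, 0, 0]],
    [[0.8, 0, 0], [0, 0, 0]],
    [[1.1, 0, 0], [0, 0, 0]],
    [[1.4, 0, 0], [0, 0, 0]],
    [[1.4, 0, 0], [0, 0, 0]],
  ],
)

```text
t: 9.7
tcp_pos: [0.5834, -0.1234, 0.2711]
orientation: [[-0.0, 0.104, -0.995], [0.0, -0.995, -0.104], [-1.0, -0.0, 0.0]]
force: [0.4, -0.5, -0.3]
width: -0.003
```

>>> apply_moves(
  rows=[
    [[0.2, 0, 0], [0, 0, 0]],
    [[0.4, 0, 0], [0, 0, 0]],
    [[0.6, 0, 0], [0, 0, 0]],
    [[0.8, 0, 0], [0, 0, 0]],
    [[0.8, 0, 0], [0, 0, 0]],
  ],
)

```text
t: 10.2
tcp_pos: [0.5835, -0.1234, 0.2631]
orientation: [[0.0, 0.105, -0.995], [0.0, -0.995, -0.105], [-1.0, -0.0, -0.0]]
force: [0.8, 0.4, 2.3]
width: -0.002
```

```bash
python3 -c "
from h import *
to('S',.083)"
```

```text
t 10.2 tcp [ 0.5835 -0.1234  0.2631] F [0.85 0.41 2.33] w -0.002 q [ 26.  26. -22.  93.  11.  63. -83.]
shift cm [0.71 0.   0.01] rot [-0.     -0.0003  0.0003]
```

Tip is at 90.1 mm and sliding. I'll continue to about 83 mm.

>>> apply_moves(
  rows=[
    [[0.2, 0, 0], [0, 0, 0]],
    [[0.4, 0, 0], [0, 0, 0]],
    [[0.5, 0, 0], [0, 0, 0]],
    [[0.5, 0, 0], [0, 0, 0]],
  ],
)

```text
t: 10.6
tcp_pos: [0.5835, -0.1234, 0.2579]
orientation: [[0.0, 0.105, -0.995], [0.0, -0.995, -0.105], [-1.0, -0.0, -0.0]]
force: [-0.7, -0.2, 4.2]
width: 0.004
```

>>> apply_moves(
  rows=[
    [[0.1, 0, 0], [0, 0, 0]],
    [[0.2, 0, 0], [0, 0, 0]],
    [[0.25, 0, 0], [0, 0, 0]],
    [[0.25, 0, 0], [0, 0, 0]],
  ],
)

```text
t: 11.0
tcp_pos: [0.5836, -0.1234, 0.256]
orientation: [[0.001, 0.104, -0.995], [0.0, -0.995, -0.104], [-1.0, -0.0, -0.001]]
force: [-2.0, -0.0, 8.0]
width: -0.001
```

Tip z is 83.0 mm at 8.0 N (predicted 7.5 N), so the small tooth is home. I'll lift clear and move back for a check.

>>> apply_moves(
  rows=[
    [[-0.3, 0, 0], [0, 0, 0]],
    [[-0.8, 0, 0], [0, 0, 0]],
    [[-3, 0, 0], [0, 0, 0]],
    [[-7, 0, 0], [0, 0, 0]],
    [[-11, 0, 0], [0, 0, 0]],
  ],
)

```text
t: 11.5
tcp_pos: [0.583, -0.1234, 0.3662]
orientation: [[-0.002, 0.105, -0.995], [0.001, -0.995, -0.105], [-1.0, -0.001, 0.002]]
force: [1.1, -1.0, -0.7]
width: -0.0
```

>>> apply_moves(
  rows=[
    [[-3, 25, 0], [0, 0, 0]],
    [[-3, 25, 4], [0, 0, 0]],
    [[-3, 25, 8], [0, 0, 0]],
    [[-3, 25, 10], [0, 0, 0]],
    [[-3, 25, 10], [0, 0, 0]],
  ],
)

```text
t: 12.0
tcp_pos: [0.5213, -0.3594, 0.3931]
orientation: [[-0.003, 0.105, -0.994], [0.001, -0.995, -0.105], [-1.0, -0.002, 0.003]]
force: [0.3, -0.3, 0.9]
width: 0.001
```

```bash
python3 -c "
from h import *
look('D')
to('S',.2)"
```

```text
t 12.1 tcp [ 0.5171 -0.3667  0.3933] F [ 0.3  -0.58  0.07] w 0.002 q [ 44.  24. -17.  77.   7.  79. -57.]
shift cm [  1.91 -23.63  -8.83] rot [-0.0133  0.0055 -0.0032]
```

View pics/sideD.png

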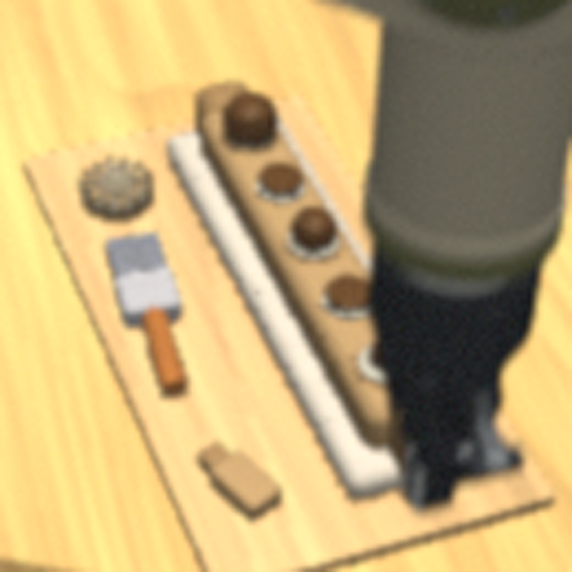

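View pics/topD.png

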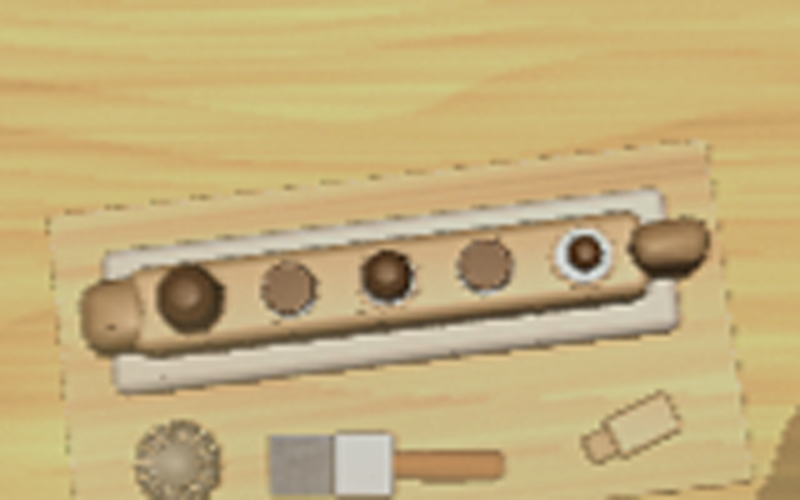

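In the top view all crowns are centred and the loose things haven't moved, but the gripper hides the small tooth in the side view. I'll move aside for one more look.

>>> apply_moves(
  rows=[
    [[0, 8, 12], [0, 0, 0]],
    [[0, 8, 12], [0, 0, 0]],
    [[0, 8, 12], [0, 0, 0]],
    [[0, 8, 12], [0, 0, 0]],
    [[0, 8, 12], [0, 0, 0]],
  ],
)

```text
t: 12.6
tcp_pos: [0.4031, -0.4587, 0.394]
orientation: [[-0.006, 0.087, -0.996], [-0.004, -0.996, -0.087], [-1.0, 0.003, 0.006]]
force: [1.0, 0.9, -0.4]
width: 0.004
```

Run:
```python
from h import *
look('E')
f=pickle.load(open('sideE.pkl','rb'))
g=pickle.load(open('side0.pkl','rb'))
i=np.hstack([cv2.resize(a['img'][130:215,255:325,::-1],None,fx=5.6,fy=5.6,interpolation=cv2.INTER_CUBIC) for a in(g,f)])
cv2.imwrite('pics/cmp.png',cv2.convertScaleAbs(i,alpha=1.4))
```

```text
(no output)
```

View pics/cmp.png

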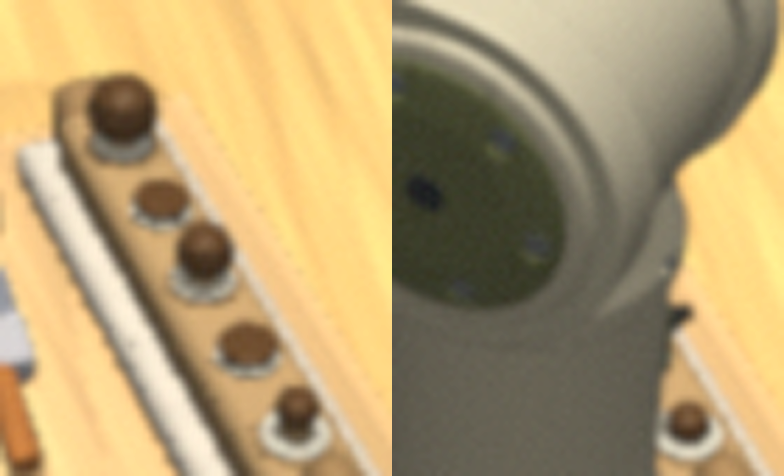

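The small crown now sits directly on its collar with no root showing. The earlier picture D shows the large and medium the same way. The robot is clear of everything, so I hand in.

```bash
python3 -c "
from h import *
o=ctrl.get_obs();print(o['t'],o['force'].round(1),abs(o['qvel']).max())
ctrl.finish_job()"
```

```text
12.7 [ 0.5 -0.4  0.2] 1.2393470998047484
the job is handed in; nothing more can be done
```

All three teeth are pressed home, in the order large, medium, small. I used the tip of the closed gripper, straight down, and handed the job in at 12.7 s with the arm clear of everything.

| Tooth | Last force (N) | Tip height above table (mm) | Force the putty spring predicts for a seated tooth (N) |
|---|---|---|---|
| Large | 9.2 | 96.6 | 8.5 |
| Medium | 8.2 | 89.8 | 8.0 |
| Small | 8.0 | 83.0 | 7.5 |

- **Seating:** each tooth slid at about 2–3 N. The force then rose along the spring line, and the final readings were within 0.7 N of prediction.
- **Pictures:** in the last clear view of each tooth, the crowns sit on their collars with no root showing. No single side picture shows all three after the last press, because the arm blocked part of the view.
- **Loose things:** the ammonite, brush and bone piece look unmoved. I did not re-check the bottle, jar and mug in the last pictures, but the tool stayed well above their height.
- **Disagreements:** the two cameras differed by 2–4 mm on the board's position. A sideways force of up to about 4 N showed on the tool while pressing, most on the large tooth, with no visible effect.

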